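# Close up the desk: two drawers and a pencil-box lid

## Robot

A 6-joint arm with a two-finger parallel gripper is mounted at the origin on the work surface. World frame = base frame: x ahead of the robot, y to its left, z up, the work surface at z = 0. Lengths are in m, angles in degrees, forces in N, time in s.
With the tool pointing down it reaches from about 0.25 to 0.775 m from the base axis. Payload 8.9 kg.
Tool frame: the origin (TCP) lies between the finger pads; the fingertips stand 8 mm ahead of it and the grasp point (between the pads) lies 11 mm behind it; z points along the fingers, y is the line along which they close (so a half turn about z gives the same grasp; the last joint's range is limited). The gripper opens to 85 mm and grips with 20 to 120 N. Pads are 22 mm wide; open, the fingers measure 114 mm over their backs; the gripper's body (76 mm by 85 mm) begins 54 mm behind the grasp point. The pads swing forward as they close: fully open they stand 13 mm farther back than shut.
Start: joints at [60.716, 16.656, -8.789, 64.555, 0, 82.019], TCP at [0.191, 0.489, 0.239] pointing down, gripper open.
Joint ranges: [-144.48, 144.48], [-52.06, 99.96], [-74.48, 78.29], [-112.23, 115.85], [-86.99, 84.42], [-180, 180]. Speed limits (degrees/s): [127.2, 127.2, 159.86, 180, 180, 180].

## Interface

Orientations are given as a 3x3 rotation matrix whose columns are the frame's x, y, z axes.
In Python, from workcell import r, viewer gives the robot as it stands.
- The arm moves only by the tool send_rows, never from a script. Its argument "steps" is a list of rows, each an object with "translation": the shift along the tool's x, y, z scaled (see below), a list of three; "turn": the turn about the tool's z scaled (see below). In form: [{"translation": [dx, dy, dz], "turn": turn}, ...]. A call has 1 to 20 rows; each row is the pose to reach, as a shift and turn from the pose commanded when the call began, along the tool's axes at that moment; what a row does not reach only later rows make up. The controller multiplies each number of a shift by 800 mm and each number of a turn by 45 degrees. A row lasts 1/12 s, in which the tool goes at most 41.7 mm and 7.16 degrees, less where a joint would pass 70% of its speed; a pose out of reach is approached as far as the arm can. A call with a number of a shift or a turn outside -1 to 1 is refused whole. A call with a gripper value outside its range is refused whole. "gripper" is the opening, from 0 (shut) to 1 (fully open), set as the call begins (left out, the last holds). The fingers move at their own pace and stop on an object; the grip force is fixed at half the most. Time passes only in rows, so rows that repeat a pose let the fingers close. It gives the time, the measured TCP pose, the force, the opening and the grip force at its end, in the units of the state.
- r.sense(): the state, without advancing time (a new reading comes with each control period).
- viewer.grab_frame(name): name is "side" or "top"; returns the picture (420x560x3 uint8, blue, green, red); there is no depth.
- viewer.camera_model(name): a dict with "K" (3x3 intrinsics, pixels), "R" (3x3) and "t" (3): a world point X has camera coordinates R X + t. Camera axes: x right, y down, z forward; pixel columns grow to the right and rows downward; lengths in m; the calibration is good to about 2 mm. A picture is of the moment at which its call begins. camera_model takes no time and is no camera call.
- r.sign_off(): hands the job in; it is judged then, once.
The state is a dict: "t": time; "q": joint angles; "joint_velocities": joint speeds; "tau": joint torques, N m; "ee_pos": TCP position; "tool_rot": TCP orientation; "ft_force": force on the tool from outside, world axes, zero at the start; "moment": the same for the moment, N m; "gripper_width": finger opening in m; "finger_force": force on a finger pad.
Only numpy, scipy, OpenCV 4.12 (cv2) and the standard library are available. Lean on these libraries where they do the work, as an engineer would, in place of code of your own. Each camera call takes 0.05 s, during which the arm holds its last target. There are 200 camera calls.

## Task

Close up the desk for the day: with the fingertips, push both blue-fronted drawers of the grey desk-top drawer unit fully home and push the orange lid of the white pencil box down until it is shut, in any order. Push them, do not slam them. Nothing is to be picked up: leave the toy car, eraser, glue stick, pen cup, mouse and marker where they are.

Things in the scene. Friction and masses are not known exactly. Their poses are not given: they have to be found in the camera images.
- unit: Grey plastic desk-top drawer unit, fixed to the desk, 180 deep (x) x 200 wide (y) x 75 high mm. Origin: centre of its underside; its own x points from the drawer fronts to its back, y to its left, z up. Two drawers side by side slide out of its front towards -x. It stands on either the left or the right of the desk, turned by up to 0.35 rad. The toy car is parked on its top, towards the back (more than 100 mm behind the front edge); the 75 mm high top is otherwise bare.
- drawer_left (a joint): How far the drawer at the unit's +y side is pulled out, m: 0 is fully home (against its stop), 0.09 the most. Slides stiffly with about 1.2 N friction and stays where it is left.
- drawer_left_front (a point): Centre of the outer face of the left drawer's blue front panel, which is 94 wide (y) x 64 high x 6 thick mm and upright, spanning heights of 3.5 to 67.5 mm above the desk; this point is 35.5 mm above the desk. Axes as the unit's; moves with the drawer and, when home, lies 96 mm from the unit's centre along the unit's -x. Flat, with no handle (the dark mark near its top is only a shallow finger recess).
- drawer_right (a joint): The same for the drawer at the unit's -y side.
- drawer_right_front (a point): Centre of the outer face of the right drawer's front panel; otherwise as for the left. The two drawer fronts lie 98 mm apart, centre to centre, along the unit's y.
- pencil_box: White open pencil box, fixed to the desk, 110 (x) x 190 (y) x 45 high mm, holding pencils, with an orange lid hinged along its far (+x) rim. Origin: centre of its underside. It stands on the other side of the desk from the drawer unit, turned by up to 0.35 rad.
- lid (a joint): Opening angle of the orange lid, rad: 0 is shut (lying level on the rim), 1.57 is upright. A stiff hinge (about 0.09 N m friction) keeps it at whatever angle it is left; pushing its free edge takes about 1 N.
- lid_hinge (a point): Middle of the lid's hinge line, 45.5 mm above the desk, 55 mm from the box's centre along the box's +x; it does not move with the lid. The axes turn with the lid: y is the hinge line, -x runs along the lid to its free edge, z is the outward normal of its upper face. The lid is a flat plate 114 (along -x) x 190 (y) x 6 thick mm, its lower face on the hinge line; a small tab 50 wide extends 11 mm beyond the middle of the free edge.
- lid_edge (a point): A point on the lid's upper (outer) face, mid-width, 105 mm from the hinge line, 9 mm short of the free edge; moves with the lid. Axes as lid_hinge.
- toy_car: Small green toy car, 80 x 40 x 42 high mm, loose on top of the drawer unit towards its back. Origin: centre of its underside. Leave alone.
- eraser: White eraser 45 x 20 x 12 mm, loose, lying on the desk behind the glue stick, between the drawer unit and the pencil box. Origin: centre of its underside. Leave alone.
- glue_stick: Yellow glue stick, 28 diameter x 85 high mm, standing loose between the drawer unit and the pencil box. Origin: centre of its underside. Leave alone.
- pen_cup: Blue cup with pens, 72 diameter, 95 high (pens up to 165 mm), standing loose at the left of the desk. Origin: centre of its underside. Leave alone.
- mouse: White computer mouse, about 77 x 60 x 32 high mm, loose at the right of the desk by the keyboard. Leave alone.
- marker: White marker pen with a green cap, 130 x 18 mm, lying loose at the left of the desk. Leave alone.
Not all that is in view belongs to the job. Of the things that look like the pencil_box, the smallest one is meant.

How it is judged:
By the outcome, as a careful person would: the job done as asked, in the order asked, and still so for the second after the job is handed in, with the robot touching nothing.
It also fails if it takes over 53 s, if anything falls off the work surface, if the arm or the gripper's body presses on something with over 40 N, if the wrist force passes 120 N, or if a joint passes its speed limit or range.

## Working session

There is one attempt and no reset: what is moved stays moved. The work goes in short steps, Python scripts to look and compute and a tool call to move; the robot and the scene stay as the last step left them, time stands still between calls to the robot, and variables do not carry over. Pictures are saved under pics/ and viewed, at most 10 in all, crops included, and the job is handed in when it is done.

Besides the shell and the picture viewer there is one more tool, called after "Call:" as a command line: name --argument value ..., lists and objects as JSON in quotes. send_rows: Moves the arm, as the interface text tells. Its arguments: {"type":"object","properties":{"steps":{"type":"array"},"gripper":{"type":"number"}},"required":["steps"]}

```bash
mkdir -p pics; ls; python3 - <<'E'
from workcell import r, viewer
import cv2,numpy as np
for n in ("top","side"):
    cv2.imwrite(f"pics/{n}0.png",viewer.grab_frame(n))
    m=viewer.camera_model(n);print(n,m)
s=r.sense();print(s["t"],s["ee_pos"],s["tool_rot"],s["gripper_width"])
E
```

```text
pics
top {'K': array([[425.68204229,   0.        , 279.43513959],
       [  0.        , 425.68204229, 204.81590324],
       [  0.        ,   0.        ,   1.        ]]), 'R': array([[ 0.00271808, -0.9999593 , -0.00860342],
       [-0.99931441, -0.00239846, -0.03694545],
       [ 0.03692331,  0.00869795, -0.99928025]]), 't': array([0.01396038, 0.51077334, 1.20799092])}
side {'K': array([[392.61934566,   0.        , 280.30329714],
       [  0.        , 392.61934566, 207.46534601],
       [  0.        ,   0.        ,   1.        ]]), 'R': array([[ 0.99784459, -0.06387575, -0.01503562],
       [-0.04569776, -0.51195965, -0.85779312],
       [ 0.04709455,  0.85663131, -0.51377514]]), 't': array([-0.52463469,  0.10032824,  1.26307766])}
0.1 [0.19054436 0.48880082 0.23881756] [[-9.31678478e-01  3.63283514e-01 -5.49526477e-04]
 [ 3.63283897e-01  9.31677965e-01 -9.89783857e-04]
 [ 1.52409553e-04 -1.12179444e-03 -9.99999359e-01]] 0.08521554900614864
```

View pics/top0.png

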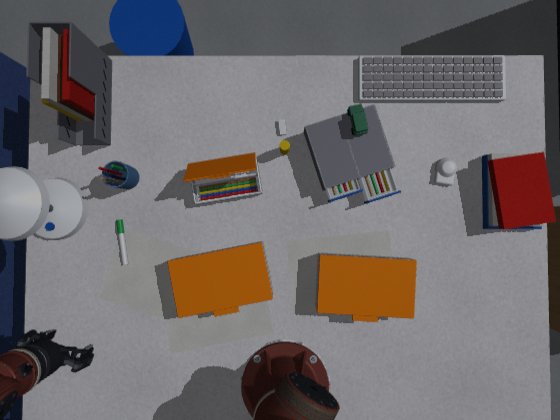

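View pics/side0.png

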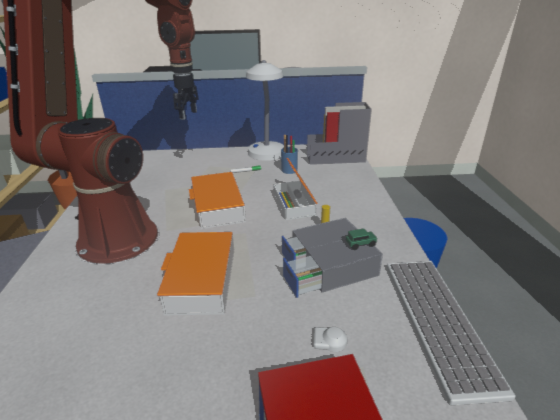

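The small open box is at about (225,178) in the top view, with its lid raised and leaning towards the robot. The unit is at (350,155) with both drawers out, fronts at about (345,197) and (383,197). I'll enlarge the crops to get exact corners.

```bash
python3 - <<'E'
import cv2
a=cv2.imread("pics/top0.png")[95:215,175:415]; cv2.imwrite("pics/c1.png",cv2.resize(a,None,fx=3.333,fy=3.333,interpolation=cv2.INTER_CUBIC))
a=cv2.imread("pics/side0.png")[150:300,260:400]; cv2.imwrite("pics/c2.png",cv2.resize(a,None,fx=4,fy=4,interpolation=cv2.INTER_CUBIC))
E
```

```text
(no output)
```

View pics/c1.png

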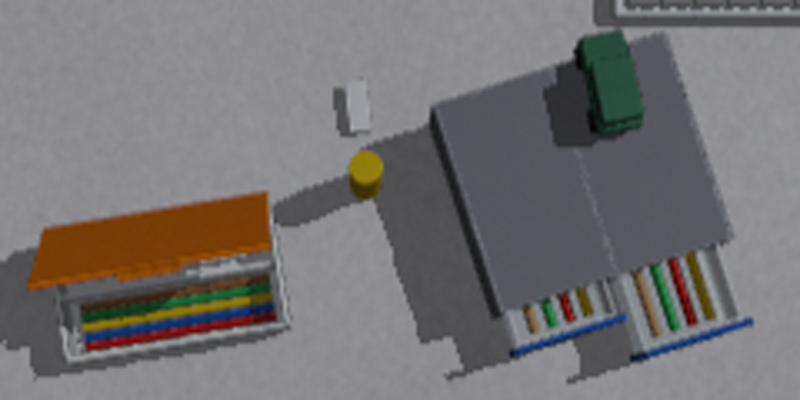

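View pics/c2.png

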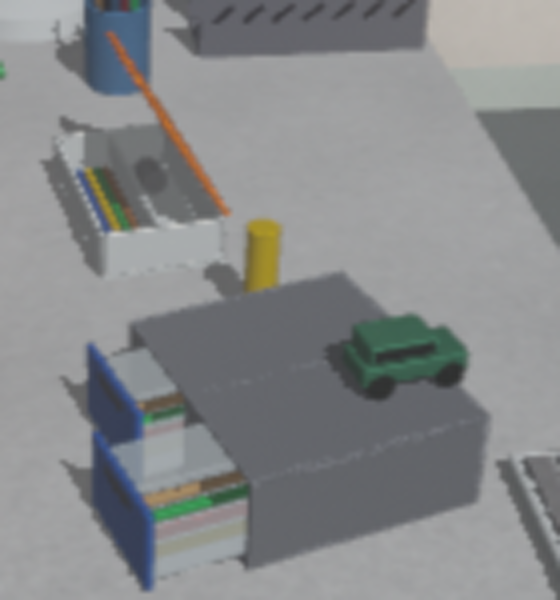

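```bash
cat > fit.py <<'E'
import numpy as np, pickle
from workcell import viewer
from scipy.optimize import least_squares
M={n:viewer.camera_model(n) for n in("top","side")}
def proj(n,X):
    m=M[n];c=m["K"]@(m["R"]@np.array(X)+m["t"]);return c[:2]/c[2]
def px(n,u,v):
    s,o=((10/3,(175,95)) if n=="top" else (4,(260,150)))
    return np.array([(u+.5)/s-.5+o[0],(v+.5)/s-.5+o[1]])
def P(p,l):
    c,s=np.cos(p[2]),np.sin(p[2]);return np.array([p[0]+c*l[0]-s*l[1],p[1]+s*l[0]+c*l[1],l[2]])
def lid(a,d,y,h): # d from hinge, h along normal
    return (.055-d*np.cos(a)+h*np.sin(a), y, .0455+d*np.sin(a)+h*np.cos(a))
if __name__=="__main__":
    U=[("top",432,110,(.09,.1,.075)),("top",668,35,(.09,-.1,.075)),("top",733,238,(-.09,-.1,.075)),("top",500,312,(-.09,.1,.075)),
     ("side",343,272,(.09,.1,.075)),("side",490,415,(.09,-.1,.075)),("side",247,478,(-.09,-.1,.075)),("side",133,323,(-.09,.1,.075)),("side",250,567,(-.09,-.1,0))]
    D=[("top",513,355,3,.096),("top",625,318,3,.002),("top",636,357,4,-.002),("top",752,322,4,-.096),("side",90,345,3,.096),("side",95,432,4,-.002),("side",153,515,4,-.096)]
    def fu(p):
        return np.concatenate([proj(n,P(p,l))-px(n,u,v) for n,u,v,l in U]+[proj(n,P(p,(-.096-p[k],y,.0675)))-px(n,u,v) for n,u,v,k,y in D])
    s=least_squares(fu,[.58,-.15,.2,.03,.05],loss="soft_l1");print("unit",s.x.round(4));print(fu(s.x).reshape(-1,2).round(1).tolist())
    u=s.x
    B=[("top",68,358,(-.055,.095,.045)),("top",290,326,(-.055,-.095,.045)),("side",108,235,(-.055,-.095,.045)),("side",105,275,(-.055,-.095,0)),("side",222,260,(.055,-.095,0))]
    L=[("top",45,228,0,.095,.006),("top",268,193,0,-.095,.006),("top",272,250,.114,-.095,.003),("top",30,288,.114,.095,.003),("side",228,212,0,-.095,.003),("side",110,33,.114,.095,.003)]
    def fb(p):
        return np.concatenate([proj(n,P(p,l))-px(n,u,v) for n,u,v,l in B]+[proj(n,P(p,lid(p[3],d,y,h)))-px(n,u,v) for n,u,v,d,y,h in L])
    s=least_squares(fb,[.53,.15,.1,1.],loss="soft_l1");print("box",s.x.round(4));print(fb(s.x).reshape(-1,2).round(1).tolist())
    b=s.x
    pickle.dump((u,b),open("p.pkl","wb"))
    for k,y in((3,.049),(4,-.049)): print("front",P(u,(-.096-u[k],y,.0355)),"home",P(u,(-.096,y,.0355)))
    print("lid_edge",P(b,lid(b[3],.105,0,.006)),"hinge",P(b,(.055,0,.0455)),"shut edge",P(b,lid(0,.105,0,.006)))
E
python3 fit.py
```

```text
unit [ 0.6691 -0.1746  0.3065  0.0288  0.0612]
[[-0.1, -2.2], [-0.8, -1.6], [0.1, 0.3], [-0.4, 0.1], [-0.2, -0.6], [-0.0, 0.5], [0.3, 1.3], [-1.4, -0.8], [-1.5, 1.0], [0.7, -0.8], [0.0, -0.1], [1.8, -0.8], [-0.1, -0.7], [-1.1, -0.9], [-0.4, -0.8], [-1.1, -0.0]]
box [0.584  0.167  0.163  1.0125]
[[-0.7, 0.8], [0.1, -0.5], [-2.0, 0.3], [-1.1, 1.5], [0.4, 1.0], [-0.4, -1.0], [0.1, -1.4], [0.3, -0.4], [-0.5, 0.1], [0.0, 1.2], [-1.1, -0.1]]
front [ 0.53536236 -0.16556006  0.0355    ] home [ 0.56277582 -0.15688336  0.0355    ]
front [ 0.53396349 -0.2687945   0.0355    ] home [ 0.59234811 -0.25031504  0.0355    ]
lid_edge [0.58837322 0.1676834  0.13773439] hinge [0.63823907 0.17588185 0.0455    ] shut edge [0.53463005 0.15884747 0.0515    ]
```

```bash
cat > mv.py <<'E'
import numpy as np, pickle
from workcell import r
from fit import P,lid
u,b=pickle.load(open("p.pkl","rb"))
s=r.sense();R=np.array(s["tool_rot"]);p=np.array(s["ee_pos"])
def show(targets,yaw,p=p):
    cur=np.arctan2(-R[1,0],-R[0,0]);t=-np.degrees(yaw-cur)/45
    print("at",s["t"],p.round(4),"F",np.round(s["ft_force"],1),"turn",t.round(4))
    for X in targets: print((R.T@(np.array(X)-p)/.8).round(4).tolist())
def lidtcp(a,d=.1,dz=0): # TCP so that the tip's near bottom corner lies on the lid at d
    l=np.array(lid(a,d,0,.006))+[.011,0,.008+dz];return P(b,l)
def drw(k,gap,z): return P(u,(-.096-gap-.011,.049 if k==3 else -.049,z)) # gap: pad face to home front plane
E
python3 -c "
from mv import *
h=lidtcp(b[3],.1,.05);print(h);show([h],b[2])"
```

```text
[0.60184118 0.16989767 0.19149363]
at 0.1 [0.1905 0.4888 0.2388] F [-0.2 -0.   0.7] turn -0.6809
[-0.6238, -0.1846, 0.0593]
```

Call:
send_rows --gripper 0 --steps '[{"translation": [-0.624, -0.185, 0.03], "turn": -0.681}, {"translation": [-0.624, -0.185, 0.03], "turn": -0.681}, {"translation": [-0.624, -0.185, 0.03], "turn": -0.681}, {"translation": [-0.624, -0.185, 0.03], "turn": -0.681}, {"translation": [-0.624, -0.185, 0.03], "turn": -0.681}, {"translation": [-0.624, -0.185, 0.03], "turn": -0.681}, {"translation": [-0.624, -0.185, 0.03], "turn": -0.681}, {"translation": [-0.624, -0.185, 0.03], "turn": -0.681}, {"translation": [-0.624, -0.185, 0.03], "turn": -0.681}, {"translation": [-0.624, -0.185, 0.03], "turn": -0.681}, {"translation": [-0.624, -0.185, 0.03], "turn": -0.681}, {"translation": [-0.624, -0.185, 0.03], "turn": -0.681}, {"translation": [-0.624, -0.185, 0.03], "turn": -0.681}, {"translation": [-0.624, -0.185, 0.03], "turn": -0.681}, {"translation": [-0.624, -0.185, 0.04], "turn": -0.681}, {"translation": [-0.624, -0.185, 0.059], "turn": -0.681}, {"translation": [-0.624, -0.185, 0.059], "turn": -0.681}, {"translation": [-0.624, -0.185, 0.059], "turn": -0.681}]'

```text
t: 1.6
ee_pos: [0.6004, 0.1705, 0.1912]
tool_rot: [[-0.987, -0.163, -0.003], [-0.163, 0.987, -0.0], [0.003, 0.0, -1.0]]
ft_force: [0.5, -0.6, 1.3]
gripper_width: -0.0006
finger_force: 0.0
```

```bash
python3 -c "
from mv import *
from workcell import viewer
import cv2
a=viewer.grab_frame('top')[95:235,155:415];c=viewer.grab_frame('side')[90:300,220:400]
a=cv2.resize(a,(780,420));c=cv2.resize(c,(514,600))
cv2.imwrite('pics/s1.png',c)
print(s['gripper_width'],(lidtcp(b[3],.1,.05)-p).round(4))
T=[lidtcp(b[3],.1,.025)]+[lidtcp(x,.1,0) for x in np.linspace(b[3],0.06,14)]+[lidtcp(0,.1,z) for z in(.002,0,-.002,-.003)]
show(T,b[2])"
```

```text
-0.0005989213136904846 [ 0.0014 -0.0006  0.0003]
at 1.6 [0.6004 0.1705 0.1912] F [ 0.5 -0.6  1.3] turn 0.0015
[-0.0017, -0.0011, 0.0309]
[-0.0018, -0.0011, 0.0621]
[0.0061, -0.0011, 0.0668]
[0.0136, -0.0011, 0.0721]
[0.0207, -0.0011, 0.0779]
[0.0274, -0.001, 0.0842]
[0.0336, -0.001, 0.0909]
[0.0393, -0.001, 0.0982]
[0.0444, -0.001, 0.1058]
[0.049, -0.001, 0.1137]
[0.0529, -0.001, 0.122]
[0.0563, -0.001, 0.1305]
[0.059, -0.001, 0.1393]
[0.0611, -0.001, 0.1482]
[0.0625, -0.001, 0.1573]
[0.0631, -0.001, 0.1623]
[0.0631, -0.001, 0.1648]
[0.0631, -0.001, 0.1673]
[0.0631, -0.001, 0.1685]
```

View pics/s1.png

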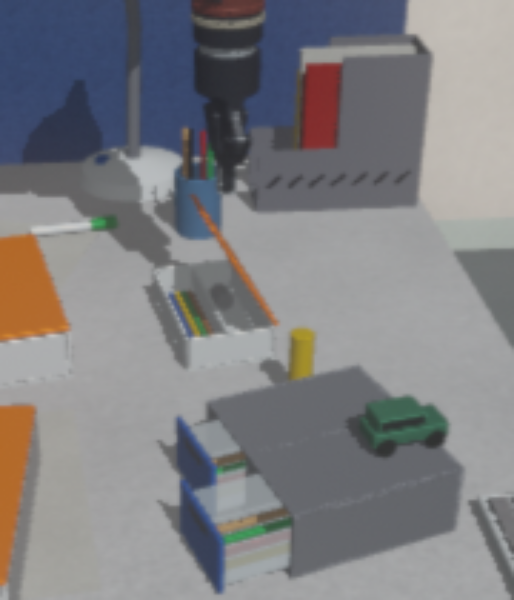

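The closed fingertips, at (228,188), are just above and behind the lid's free edge at (195,195). I'll press the lid down along its arc.

Call:
send_rows --gripper 0 --steps '[{"translation": [-0.002, -0.001, 0.025], "turn": 0}, {"translation": [-0.002, -0.001, 0.045], "turn": 0}, {"translation": [-0.002, -0.001, 0.055], "turn": 0}, {"translation": [-0.002, -0.001, 0.062], "turn": 0}, {"translation": [0.006, -0.001, 0.067], "turn": 0}, {"translation": [0.0135, -0.001, 0.072], "turn": 0}, {"translation": [0.0205, -0.001, 0.078], "turn": 0}, {"translation": [0.0275, -0.001, 0.084], "turn": 0}, {"translation": [0.0335, -0.001, 0.091], "turn": 0}, {"translation": [0.039, -0.001, 0.098], "turn": 0}, {"translation": [0.0445, -0.001, 0.106], "turn": 0}, {"translation": [0.049, -0.001, 0.114], "turn": 0}, {"translation": [0.053, -0.001, 0.122], "turn": 0}, {"translation": [0.056, -0.001, 0.13], "turn": 0}, {"translation": [0.059, -0.001, 0.139], "turn": 0}, {"translation": [0.061, -0.001, 0.148], "turn": 0}, {"translation": [0.0625, -0.001, 0.154], "turn": 0}, {"translation": [0.063, -0.001, 0.159], "turn": 0}, {"translation": [0.063, -0.001, 0.1615], "turn": 0}, {"translation": [0.063, -0.001, 0.1615], "turn": 0}]'

```text
t: 3.37
ee_pos: [0.5523, 0.1609, 0.0624]
tool_rot: [[-0.987, -0.162, -0.001], [-0.162, 0.987, -0.0], [0.001, -0.0, -1.0]]
ft_force: [0.3, 0.3, -0.4]
gripper_width: 0.0002
finger_force: 0.0
```

```bash
python3 -c "
from mv import *
from workcell import viewer
import cv2
c=viewer.grab_frame('side')[90:300,220:400]
cv2.imwrite('pics/s2.png',cv2.resize(c,(514,600)))
show([lidtcp(0,.1,z) for z in(.002,0,-.002)],b[2])"
```

```text
at 3.3667 [0.5523 0.1609 0.0624] F [ 0.3  0.3 -0.4] turn 0.0002
[0.0022, 0.0011, 0.0011]
[0.0022, 0.0011, 0.0036]
[0.0022, 0.0011, 0.0061]
```

View pics/s2.png

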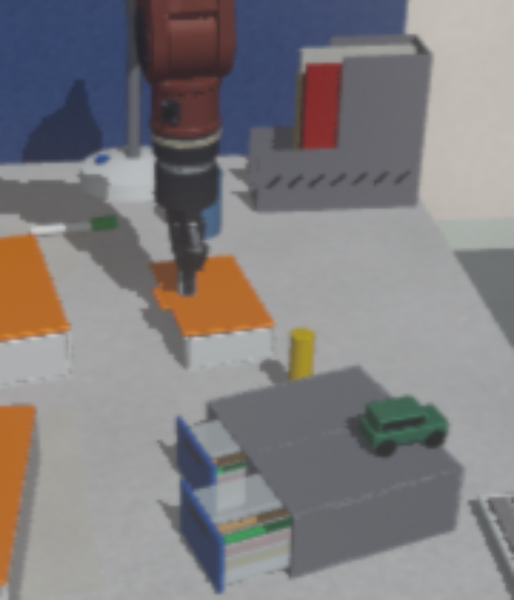

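The lid, with the tip at (188,290), lies almost level. I'll press the last few mm gently.

Call:
send_rows --steps '[{"translation": [0, 0, 0.001], "turn": 0}, {"translation": [0, 0, 0.002], "turn": 0}, {"translation": [0, 0, 0.003], "turn": 0}, {"translation": [0, 0, 0.004], "turn": 0}, {"translation": [0, 0, 0.005], "turn": 0}, {"translation": [0, 0, 0.005], "turn": 0}, {"translation": [0, 0, 0.005], "turn": 0}]'

```text
t: 4.0
ee_pos: [0.5527, 0.1609, 0.0595]
tool_rot: [[-0.987, -0.162, 0.001], [-0.162, 0.987, 0.0], [-0.001, -0.0, -1.0]]
ft_force: [-2.1, -0.9, 6.1]
gripper_width: -0.0001
finger_force: 3.2
```

Call:
send_rows --steps '[{"translation": [0, 0, 0.001], "turn": 0}, {"translation": [0, 0, 0.002], "turn": 0}, {"translation": [0, 0, 0.003], "turn": 0}, {"translation": [0, 0, 0.003], "turn": 0}, {"translation": [0, 0, 0.003], "turn": 0}]'

```text
t: 4.42
ee_pos: [0.5528, 0.161, 0.0591]
tool_rot: [[-0.987, -0.162, 0.002], [-0.162, 0.987, 0.0], [-0.002, -0.0, -1.0]]
ft_force: [-9.0, -1.2, 30.1]
gripper_width: 0.0003
finger_force: 15.0
```

```bash
python3 -c "
from mv import *
show([p+[0,0,.12],drw(3,.06,.18),drw(3,.06,.035),drw(3,0,.035)],u[2]);print(drw(3,.06,.035))"
```

```text
at 4.4167 [0.5528 0.161  0.0591] F [-9.  -1.2 30.1] turn -0.1825
[-0.0003, -0.0, -0.15]
[0.1398, -0.4068, -0.1513]
[0.1401, -0.4067, 0.0299]
[0.0659, -0.396, 0.0301]
[ 0.49508552 -0.17830818  0.035     ]
```

Call:
send_rows --steps '[{"translation": [0, 0, -0.02], "turn": 0}, {"translation": [0, 0, -0.06], "turn": 0}, {"translation": [0, 0, -0.11], "turn": 0}, {"translation": [0, 0, -0.15], "turn": 0}, {"translation": [0.14, -0.407, -0.15], "turn": -0.183}, {"translation": [0.14, -0.407, -0.15], "turn": -0.183}, {"translation": [0.14, -0.407, -0.15], "turn": -0.183}, {"translation": [0.14, -0.407, -0.15], "turn": -0.183}, {"translation": [0.14, -0.407, -0.15], "turn": -0.183}, {"translation": [0.14, -0.407, -0.15], "turn": -0.183}, {"translation": [0.14, -0.407, -0.15], "turn": -0.183}, {"translation": [0.14, -0.407, -0.15], "turn": -0.183}, {"translation": [0.14, -0.407, -0.15], "turn": -0.183}, {"translation": [0.14, -0.407, -0.15], "turn": -0.183}, {"translation": [0.14, -0.407, -0.15], "turn": -0.183}, {"translation": [0.14, -0.407, -0.1], "turn": -0.183}, {"translation": [0.14, -0.407, -0.06], "turn": -0.183}, {"translation": [0.14, -0.407, -0.06], "turn": -0.183}]'

```text
t: 5.92
ee_pos: [0.4916, -0.1753, 0.0997]
tool_rot: [[-0.953, -0.304, -0.007], [-0.304, 0.953, 0.004], [0.006, 0.006, -1.0]]
ft_force: [-1.0, 0.6, -0.4]
gripper_width: -0.0004
finger_force: 0.0
```

```bash
python3 -c "
from mv import *
from workcell import viewer
import cv2
c=viewer.grab_frame('top')[95:235,155:415]
cv2.imwrite('pics/t3.png',cv2.resize(c,(780,420)))
show([drw(3,.05,.035),drw(3,.03,.035),drw(3,0.004,.035)],u[2])"
```

```text
at 5.9167 [ 0.4916 -0.1753  0.0997] F [-1.   0.6 -0.4] turn 0.0024
[-0.016, -0.0054, 0.0808]
[-0.041, -0.0055, 0.0806]
[-0.0735, -0.0055, 0.0804]
```

View pics/t3.png

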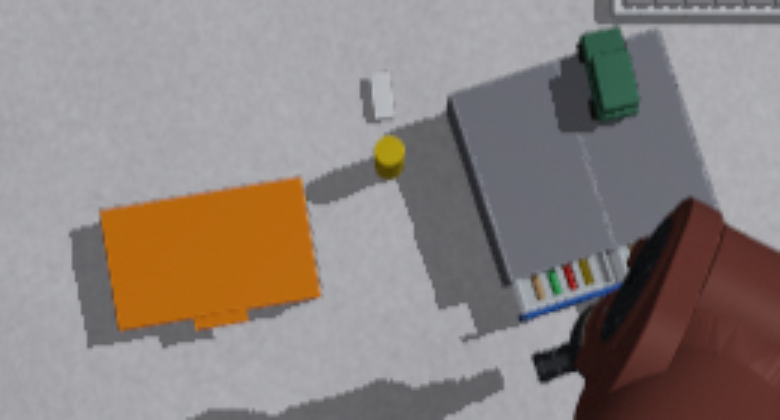

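The lid is shut. The fingertips, at (545,365), are in front of the left drawer front (523–620, 318–285), with the car, eraser and glue stick undisturbed. I'll lower them and push.

Call:
send_rows --steps '[{"translation": [0, -0.003, 0.03], "turn": 0}, {"translation": [0, -0.005, 0.06], "turn": 0}, {"translation": [0, -0.005, 0.08], "turn": 0}, {"translation": [0, -0.005, 0.08], "turn": 0}, {"translation": [-0.015, -0.005, 0.08], "turn": 0}, {"translation": [-0.028, -0.005, 0.08], "turn": 0}, {"translation": [-0.035, -0.005, 0.08], "turn": 0}, {"translation": [-0.039, -0.005, 0.08], "turn": 0}, {"translation": [-0.043, -0.005, 0.08], "turn": 0}, {"translation": [-0.047, -0.005, 0.08], "turn": 0}, {"translation": [-0.051, -0.005, 0.08], "turn": 0}, {"translation": [-0.055, -0.005, 0.08], "turn": 0}, {"translation": [-0.059, -0.005, 0.08], "turn": 0}, {"translation": [-0.063, -0.005, 0.08], "turn": 0}, {"translation": [-0.066, -0.005, 0.08], "turn": 0}, {"translation": [-0.069, -0.005, 0.08], "turn": 0}, {"translation": [-0.071, -0.005, 0.08], "turn": 0}, {"translation": [-0.073, -0.005, 0.08], "turn": 0}, {"translation": [-0.073, -0.005, 0.08], "turn": 0}]'

```text
t: 7.55
ee_pos: [0.552, -0.1646, 0.0405]
tool_rot: [[-0.953, -0.302, 0.0], [-0.302, 0.953, 0.0], [-0.0, 0.0, -1.0]]
ft_force: [-0.7, 0.9, -0.3]
gripper_width: -0.0003
finger_force: 0.0
```

```bash
python3 -c "
from mv import *
show([drw(3,0.002,.035),drw(3,0,.035)],u[2])"
```

```text
at 7.55 [ 0.552  -0.1646  0.0405] F [-0.7  0.9 -0.3] turn 0.0006
[0.0005, 0.0051, 0.0068]
[-0.002, 0.0051, 0.0068]
```

Call:
send_rows --steps '[{"translation": [-0.0015, 0.003, 0], "turn": 0}, {"translation": [-0.003, 0.003, 0], "turn": 0}, {"translation": [-0.0045, 0.003, 0], "turn": 0}, {"translation": [-0.006, 0.003, 0], "turn": 0}, {"translation": [-0.006, 0.003, 0], "turn": 0}, {"translation": [-0.006, 0.003, 0], "turn": 0}]'

```text
t: 8.05
ee_pos: [0.5526, -0.1616, 0.0404]
tool_rot: [[-0.954, -0.301, -0.005], [-0.301, 0.954, -0.002], [0.006, 0.0, -1.0]]
ft_force: [-13.5, -4.5, 8.7]
gripper_width: -0.0001
finger_force: 7.2
```

Call:
send_rows --steps '[{"translation": [-0.001, 0, 0], "turn": 0}, {"translation": [-0.002, 0, 0], "turn": 0}, {"translation": [-0.002, 0, 0], "turn": 0}, {"translation": [-0.002, 0, 0], "turn": 0}]'

```text
t: 8.38
ee_pos: [0.5526, -0.1616, 0.0404]
tool_rot: [[-0.954, -0.3, -0.008], [-0.3, 0.954, -0.002], [0.009, 0.0, -1.0]]
ft_force: [-20.0, -6.7, 14.5]
gripper_width: -0.0002
finger_force: 10.8
```

```bash
python3 -c "
from mv import *
show([drw(3,0.05,.04),drw(3,.11,.12),drw(4,.11,.12),drw(4,.11,.04),drw(4,0.0,.04),drw(3,0,.04)],u[2])"
```

```text
at 8.3833 [ 0.5526 -0.1616  0.0404] F [-20.   -6.7  14.5] turn -0.002
[0.0624, 0.0016, 0.001]
[0.1382, 0.0015, -0.0983]
[0.1381, -0.121, -0.0983]
[0.1372, -0.121, 0.0016]
[-0.0003, -0.1208, 0.0005]
[-0.0001, 0.0017, 0.0005]
```

Call:
send_rows --steps '[{"translation": [0.02, 0, 0], "turn": 0}, {"translation": [0.06, 0, 0], "turn": 0}, {"translation": [0.1, 0, 0], "turn": 0}, {"translation": [0.14, 0, 0], "turn": 0}, {"translation": [0.14, 0, 0], "turn": 0}, {"translation": [0.14, -0.04, 0], "turn": 0}, {"translation": [0.14, -0.08, 0], "turn": 0}, {"translation": [0.14, -0.121, 0], "turn": 0}, {"translation": [0.14, -0.121, 0], "turn": 0}, {"translation": [0.14, -0.121, 0], "turn": 0}]'

```text
t: 9.22
ee_pos: [0.4803, -0.2881, 0.0405]
tool_rot: [[-0.954, -0.3, 0.001], [-0.3, 0.954, -0.001], [-0.001, -0.001, -1.0]]
ft_force: [-0.3, 0.4, -0.2]
gripper_width: -0.0002
finger_force: 0.0
```

```bash
python3 -c "
from mv import *
show([drw(4,u[4]+.005,.038),drw(4,0.003,.038),drw(4,0.0,.038)],u[2])"
```

```text
at 9.2167 [ 0.4803 -0.2881  0.0405] F [-0.3  0.4 -0.2] turn -0.002
[-0.0513, 0.0029, 0.0032]
[-0.1303, 0.003, 0.0033]
[-0.1341, 0.003, 0.0033]
```

Call:
send_rows --steps '[{"translation": [-0.02, 0.003, 0], "turn": 0}, {"translation": [-0.04, 0.003, 0], "turn": 0}, {"translation": [-0.048, 0.003, 0], "turn": 0}, {"translation": [-0.053, 0.003, 0], "turn": 0}, {"translation": [-0.058, 0.003, 0], "turn": 0}, {"translation": [-0.063, 0.003, 0], "turn": 0}, {"translation": [-0.068, 0.003, 0], "turn": 0}, {"translation": [-0.073, 0.003, 0], "turn": 0}, {"translation": [-0.078, 0.003, 0], "turn": 0}, {"translation": [-0.083, 0.003, 0], "turn": 0}, {"translation": [-0.088, 0.003, 0], "turn": 0}, {"translation": [-0.093, 0.003, 0], "turn": 0}, {"translation": [-0.098, 0.003, 0], "turn": 0}, {"translation": [-0.103, 0.003, 0], "turn": 0}, {"translation": [-0.108, 0.003, 0], "turn": 0}, {"translation": [-0.113, 0.003, 0], "turn": 0}, {"translation": [-0.118, 0.003, 0], "turn": 0}, {"translation": [-0.123, 0.003, 0], "turn": 0}, {"translation": [-0.127, 0.003, 0], "turn": 0}, {"translation": [-0.129, 0.003, 0], "turn": 0}]'

```text
t: 10.88
ee_pos: [0.5777, -0.253, 0.0405]
tool_rot: [[-0.953, -0.302, 0.0], [-0.302, 0.953, -0.0], [-0.0, -0.0, -1.0]]
ft_force: [-2.4, 0.5, 0.8]
gripper_width: -0.0002
finger_force: 0.6
```

Call:
send_rows --steps '[{"translation": [-0.0015, 0, 0], "turn": 0}, {"translation": [-0.003, 0, 0], "turn": 0}, {"translation": [-0.0045, 0, 0], "turn": 0}, {"translation": [-0.006, 0, 0], "turn": 0}, {"translation": [-0.006, 0, 0], "turn": 0}, {"translation": [-0.006, 0, 0], "turn": 0}]'

```text
t: 11.38
ee_pos: [0.5817, -0.2517, 0.0405]
tool_rot: [[-0.953, -0.302, -0.0], [-0.302, 0.953, 0.0], [0.0, 0.0, -1.0]]
ft_force: [-1.5, 0.7, -0.3]
gripper_width: -0.0005
finger_force: 0.7
```

```bash
python3 -c "
from mv import *
show([drw(4,0.0,.04)],u[2])"
```

```text
at 11.3833 [ 0.5817 -0.2517  0.0405] F [-1.5  0.7 -0.3] turn 0.0002
[0.0005, -0.0023, 0.0006]
```

Call:
send_rows --steps '[{"translation": [-0.0015, 0, 0], "turn": 0}, {"translation": [-0.003, 0, 0], "turn": 0}, {"translation": [-0.0045, 0, 0], "turn": 0}, {"translation": [-0.006, 0, 0], "turn": 0}, {"translation": [-0.006, 0, 0], "turn": 0}, {"translation": [-0.006, 0, 0], "turn": 0}]'

```text
t: 11.88
ee_pos: [0.5818, -0.2516, 0.0405]
tool_rot: [[-0.954, -0.3, -0.008], [-0.3, 0.954, -0.002], [0.009, 0.0, -1.0]]
ft_force: [-21.8, -6.9, 13.3]
gripper_width: 0.0003
finger_force: 11.5
```

Call:
send_rows --steps '[{"translation": [0.02, 0, 0], "turn": 0}, {"translation": [0.06, 0, 0], "turn": 0}, {"translation": [0.11, 0, 0], "turn": 0}, {"translation": [0.16, 0, -0.03], "turn": 0}, {"translation": [0.2, 0, -0.08], "turn": 0}, {"translation": [0.24, 0, -0.13], "turn": 0}, {"translation": [0.28, 0, -0.18], "turn": 0}, {"translation": [0.3, 0, -0.2], "turn": 0}, {"translation": [0.3, 0, -0.2], "turn": 0}, {"translation": [0.3, 0, -0.2], "turn": 0}]'

```text
t: 12.72
ee_pos: [0.3574, -0.325, 0.2037]
tool_rot: [[-0.954, -0.3, 0.004], [-0.3, 0.954, -0.005], [-0.002, -0.006, -1.0]]
ft_force: [-0.2, -0.5, 0.5]
gripper_width: -0.0001
finger_force: 0.0
```

```bash
python3 -c "
from workcell import viewer
import cv2,numpy as np
a=viewer.grab_frame('top')[95:235,155:415];c=viewer.grab_frame('side')[150:300,260:400]
a=cv2.resize(a,(420,226),interpolation=cv2.INTER_CUBIC);a=cv2.resize(a,(800,430));
cv2.imwrite('pics/t4.png',a);cv2.imwrite('pics/s4.png',cv2.resize(c,None,fx=4,fy=4,interpolation=cv2.INTER_CUBIC))"
```

```text
(no output)
```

View pics/t4.png

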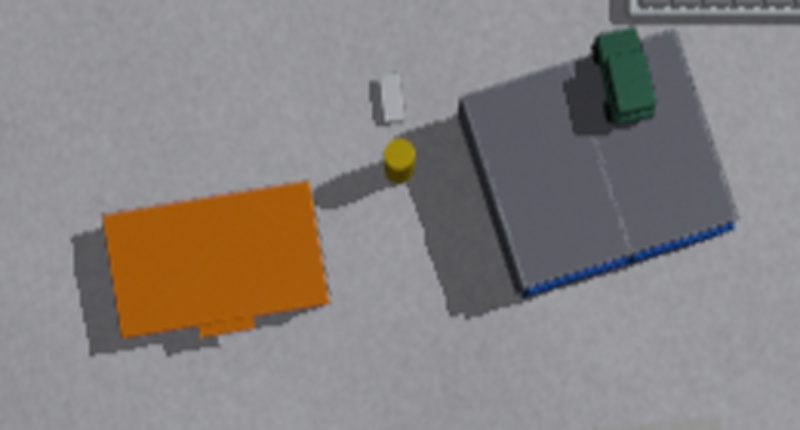

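View pics/s4.png

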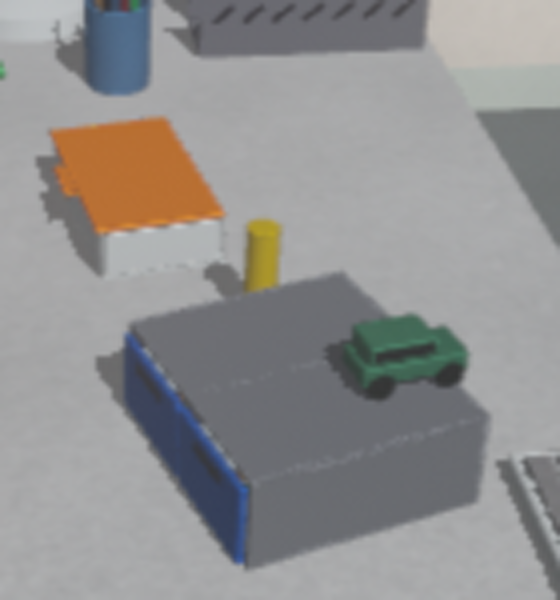

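Both fronts lie flush in one line along the unit, from (523,295) to (733,226) in the top view. The lid lies level on the box, and the car, glue stick and eraser have not moved. I'm handing the job in.

```bash
python3 -c "
from workcell import r
print(r.sign_off())"
```

```text
the job is handed in; nothing more can be done
None
```

Both drawers are pushed fully home and the pencil box lid is shut; the last pictures show the car, eraser and glue stick unmoved, the arm stayed clear of the cup, mouse and marker, and I handed the job in at about 13 s.

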